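# Shift the positioner's pull-and-turn gear selector

### The arm

A 6-joint arm with a two-finger parallel gripper is mounted at the origin on the work surface. World frame = base frame: x ahead of the robot, y to its left, z up, the work surface at z = 0. Lengths are in m, angles in rad, forces in N, time in s.
With the tool pointing down it reaches from about 0.275 to 0.825 m from the base axis. Payload 4.9 kg.
Tool frame: the origin (TCP) lies at the very end of the fingers, on their centre line; the grasp point (between the pads) lies ctrl.tcp_to_grasp behind it (ctrl.tcp_to_grasp is the distance from the TCP to the grasp point, in m); z points along the fingers, y is the direction in which the jaws open and shut (so a half turn about z gives the same grasp; the last joint's range is limited). The gripper opens to 85 mm and grips with 20 to 120 N. Pads are 22 mm wide; open, the fingers measure 114 mm over their backs; the gripper's body (76 mm by 85 mm) begins 54 mm behind the grasp point. The pads swing forward as they close: fully open they stand 13 mm farther back than shut.
Start: joints at [1.197, 0.326, -0.193, 1.052, 0, 1.437], TCP at [0.131, 0.534, 0.21] pointing down, gripper open.
Joint ranges: [-2.65, 2.65], [-0.97, 1.79], [-1.3, 1.35], [-1.93, 2.1], [-1.47, 1.37], [-3.14, 3.14]. Speed limits (rad/s): [2.57, 2.57, 3.14, 3.14, 3.14, 3.14].

### API

Orientations are given as a rotation vector (axis times angle).
In Python, from rig import ctrl, cams, finder gives the robot as it stands.
- The arm moves only by the tool step_arm, never from a script. Its argument "commands" is a list of rows, each an object with "travel": the shift along the tool's x, y, z in cm, a list of three; "turn": the turn, a rotation vector about the tool's x, y, z in rad, a list of three; "claw": the opening in per cent of the stroke, from 0 (shut) to 100 (fully open). A call has 1 to 5 rows; each row shifts and turns the commanded pose from where the row before left it, along the tool's axes as they then stand; what a row does not reach is not made up. A row lasts 1/12 s, in which the tool goes at most 41.7 mm and 7.16 degrees, less where a joint would pass 70% of its speed; a pose out of reach is approached as far as the arm can. A call is refused whole if a number of a shift passes 4.17 or a number of a turn 0.125, either way. A call with a gripper value outside its range is refused whole. The fingers move at their own pace and stop on an object; "squeeze" is the grip in N (left out, the last holds). Time passes only in rows, so rows that do not move let the fingers close. It gives the time, the measured TCP pose, the force and the opening at its end, in the units of the state.
- ctrl.get_obs(): the state, without advancing time (a new reading comes with each control period).
- cams.capture(name): name is "scene" or "side" or "wrist"; returns the picture (400x640x3 uint8, blue, green, red); there is no depth.
- cams.camera_model(name): a dict with "fx", "fy", "cx", "cy" (pixels), "world_from_camera" (4x4, takes a point from camera to world coordinates). Camera axes: x right, y up, looking along -z (the intrinsics and any distortion apply to the point x, -y, -z); pixel columns grow to the right and rows downward; lengths in m; the calibration is good to about 2 mm. The wrist camera is an equidistant fisheye: a pixel r from the principal point sees the ray r / f radians off the axis. A picture is of the moment at which its call begins: read the wrist's pose just before it. camera_model takes no time and is no camera call; for the wrist camera it gives the pose at the moment of the call.
- ctrl.sign_off(): hands the job in, once; it reports no verdict.
Trained networks look in the newest picture that a camera, given by its name, has taken for a name from the list of things; names that differ only in an ending like _2 or _b are one class to them, and where a whole thing is asked for, a point or a joint stands for the part that bears it (a point fixed in the world has none). Each returns a list of dicts, best first, with "conf" (0 to 1); they miss things now and then, are a little off and sometimes report something else, mostly with a low value. They report only what shows in the picture. A call takes as long as a camera call.
- finder.trace(camera, target): "mask" (400x640 bool, what is visible of it) and "rect" ([left, top, right, bottom] in pixels, round what is visible of it).
The state is a dict: "t": time; "joint_positions": joint angles; "dq": joint speeds; "joint_efforts": joint torques, N m; "tool_pos": TCP position; "tool_rot": TCP orientation; "force": force on the tool from outside, world axes, zero at the start; "torque": the same for the moment, N m; "width": finger opening in m.
Only numpy, scipy, OpenCV 4.12 (cv2) and the standard library are available. Lean on these libraries where they do the work, as an engineer would, in place of code of your own. Each camera call takes 0.05 s, during which the arm holds its last target. There are 200 camera calls.

### The job

Shift the welding positioner into the gear shown by the larger of the two gear emblems: draw the sprung selector knob up out of its middle notch, turn it towards the large emblem, and let it drop fully home in the notch there, feeling for the notch without forcing the tooth. Let go of the knob and leave everything else lying where it is.

Things in the scene. Friction and masses are not known exactly. Their poses are not given: they have to be found in the camera images.
- gearbox: grey case of a small welding positioner, 220 x 240 mm, fixed, its aluminium top 110 mm above the table; a round steel faceplate of 160 mm on its -y side (top 165 mm above the table), a motor on its +x side. Origin on the table under the centre of the case, z up. The selector's vertical axis stands at (-35, 0) mm in this frame.
- crown (a point): on the selector's axis, level with the flat greased top of a steel crown (12 mm high, radius 38 to 50 mm, hidden under the knob's skirt). It has three notches, each 9 mm wide: the middle one exactly towards the case's +x, and one on each side, set by a fitter anywhere from 38 to 66 deg from the middle, each by itself; the emblems do not tell where exactly. 122 mm above the table
- knob: black knob, starting seated in the middle notch. Origin on its axis, level with the case top when seated; z up, x along its pointer. Grip bar 56 mm long (x), 14 mm thick (y), from 16 to 56 mm above the origin; round skirt of radius 50 mm at 12 to 16 mm; white lines on both towards +x; under it a steel tooth 6 mm wide, 10 mm high. Clears the crown when drawn up 10 mm; then turns up to 74 deg to either side
- pointer (a point): outer tip of the tooth, the pointer, 62 mm from the axis along the knob's x, 7 mm above the knob's origin; 117 mm above the table when seated, 127 mm when the tooth rides on the crown. The tooth slides easily on the crown and drops in within 2 deg of a notch's centre; the notch's wall then stops the turning. Pressing the tooth on the crown with over 20 N (0.9 N m of turning) damages it
- grip (a point): on the knob's axis in the grip bar, 46 mm above the knob's origin (10 mm below the bar's top). A spring pulls the knob down with 5 N seated and 7.5 N when drawn up 10 mm; hard upper stop at 18 mm
- gear_large: larger gear emblem, a flat toothed steel disc of 32 mm diameter, 5 mm thick, fixed on the case top 80 mm from the selector's axis, at 52 deg to one side of the middle notch (either side). Origin under its centre
- gear_small: smaller gear emblem, a flat toothed steel disc of 18 mm diameter, 5 mm thick, fixed likewise on the other side. Origin under its centre
- collar: loose steel shaft collar of 30 mm, 14 mm high, on the case top, origin under its centre; leave alone
- bolt: loose hex bolt, 37 mm tall, standing on its head on the case top; leave alone
- wrench: steel wrench, 190 mm long, lying on the table along the case's +y side; leave alone
- tape_roll: roll of masking tape, 104 mm across, 25 mm high; leave alone
- bottle: white plastic bottle, 72 mm across, 190 mm tall; leave alone
- grinder: angle grinder lying with its disc upward, 260 mm long, 86 mm high; leave alone
- clamp: dark spring clamp, 140 mm long; leave alone
- magnet: upright welding magnet, 100 x 18 x 90 mm; leave alone

How it is judged:
By the outcome, as a careful person would: the job done as asked, in the order asked, and still so for the second after the job is handed in, with the robot touching nothing.
It also fails if it takes over 54 s, if anything falls off the work surface, if the arm or the gripper's body presses on something with over 40 N, if the wrist force passes 120 N, or if a joint passes its speed limit or range.

## Working session

There is one attempt and no reset: what is moved stays moved. The work goes in short steps, Python scripts to look and compute and a tool call to move; the robot and the scene stay as the last step left them, time stands still between calls to the robot, and variables do not carry over. Pictures are saved under pics/ and viewed, about 8 in all and at most 12, crops included, and the job is handed in when it is done.

Besides the shell and the picture viewer there is one more tool, called after "Call:" as name(argument=value, ...), one argument or row to a line, values as JSON. step_arm: Moves the arm, as the interface text tells. Its arguments: {"type":"object","properties":{"commands":{"type":"array","items":{"type":"object","properties":{"travel":{"type":"array","items":{"type":"number"}},"turn":{"type":"array","items":{"type":"number"}},"claw":{"type":"number"}}}},"squeeze":{"type":"number"}},"required":["commands"]}

```bash
mkdir -p pics
cat > h.py <<'E'
import numpy as np, cv2
from scipy.spatial.transform import Rotation as R
from rig import ctrl,cams,finder
def ray(name,u,v,m=None):
    m=m or cams.camera_model(name);W=np.array(m["world_from_camera"])
    a=np.array([(u-m["cx"])/m["fx"],(v-m["cy"])/m["fy"]])
    if name=="wrist":
        r=np.linalg.norm(a);s=np.sin(r)/r if r>1e-9 else 1;d=np.array([a[0]*s,-a[1]*s,-np.cos(r)])
    else: d=np.array([a[0],-a[1],-1])
    return W[:3,3],W[:3,:3]@d
def at(name,u,v,z,m=None):
    o,d=ray(name,u,v,m);return o+d*(z-o[2])/d[2]
E
python3 - <<'E'
from h import *
o=ctrl.get_obs();print(o,ctrl.tcp_to_grasp)
ims=[]
for c in ["scene","side","wrist"]:
    im=cams.capture(c);cv2.imwrite(f"pics/{c}0.png",im);m=cams.camera_model(c);print(c,{k:v for k,v in m.items() if k!="world_from_camera"},np.round(m["world_from_camera"],3).tolist())
    for t,z in [("knob",.15),("gear_large",.115),("gear_small",.115),("collar",.124),("bolt",.13),("gearbox",.11)]:
        r=finder.trace(c,t)[:2]
        for q in r:
            v,u=np.nonzero(q["mask"]);print(c,t,round(q["conf"],2),np.round(q["rect"]),(u.mean().round(1),v.mean().round(1)),len(u),np.round(at(c,u.mean(),v.mean(),z),3))
E
```

```text
{'t': 0.0, 'joint_positions': array([ 1.19680066e+00,  3.26908492e-01, -1.93594775e-01,  1.05198116e+00,
       -1.89882930e-05,  1.43659268e+00]), 'dq': array([-1.27524507e-04, -7.61844997e-04, -3.81710702e-05, -1.06339839e-03,
        6.59903977e-04,  5.07860512e-04]), 'joint_efforts': array([-2.53229038e-03, -4.43406594e+01,  2.62438381e+01,  1.55892712e-02,
       -2.53966837e-04,  1.45596840e-05]), 'tool_pos': array([0.13039597, 0.53368738, 0.20921699]), 'tool_rot': array([-3.75713947e-01, -3.11863531e+00,  2.57367868e-03]), 'force': array([0.57810168, 0.45001357, 0.27055473]), 'torque': array([ 0.0218859 , -0.0021001 , -0.05677669]), 'width': 0.08532098441158822} 0.0187
scene {'fx': 397.01343606577325, 'fy': 397.01343606577325, 'cx': 320.7224096417855, 'cy': 196.03487136163756} [[-0.675, -0.545, 0.497, 1.105], [0.737, -0.515, 0.437, 0.518], [0.018, 0.661, 0.75, 1.011], [0.0, 0.0, 0.0, 1.0]]
scene knob 0.8 [304. 182. 336. 207.] (np.float64(319.1), np.float64(193.2)) 710 [0.529 0.006 0.15 ]
scene gear_large 0.37 [291. 182. 302. 196.] (np.float64(295.0), np.float64(188.4)) 69 [ 0.
[... 810 characters left out ...]
at64(345.4), np.float64(225.3)) 98 [ 0.539 -0.083  0.115]
side bolt 0.57 [364. 210. 368. 221.] (np.float64(368.5), np.float64(218.3)) 18 [ 0.604 -0.099  0.13 ]
side bolt 0.25 [281. 331. 336. 383.] (np.float64(313.5), np.float64(356.8)) 743 [ 0.302 -0.395  0.13 ]
side gearbox 0.57 [290. 181. 405. 283.] (np.float64(340.2), np.float64(229.9)) 8423 [ 0.52  -0.088  0.11 ]
wrist {'fx': 309.70691628693146, 'fy': 309.70691628693146, 'cx': 315.02897689291245, 'cy': 203.52526714252292} [[0.238, -0.931, -0.277, 0.06], [0.971, 0.228, 0.069, 0.551], [-0.001, -0.285, 0.959, 0.374], [0.0, 0.0, 0.0, 1.0]]
wrist gearbox 0.71 [ 38. 355. 170. 398.] (np.float64(122.9), np.float64(388.0)) 753 [0.36  0.165 0.11 ]
```

View pics/scene0.png

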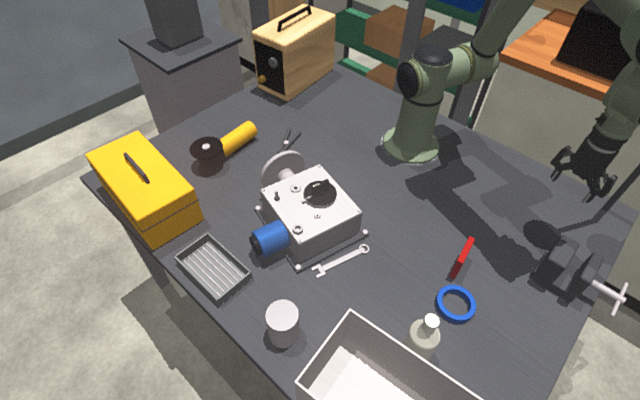

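View pics/wrist0.png

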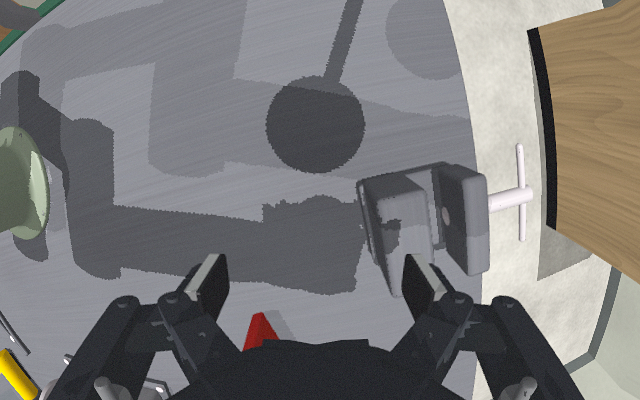

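The scene picture shows the gearbox at about (310, 205), with the motor at (268, 238), the faceplate at (283, 168), the black knob at (319, 193) and small discs at (295, 188) and (318, 216). The wrist view doesn't show the case yet. Next is a joint enlarged crop of scene and side.

Run:
```python
from h import *
a=cv2.imread("pics/scene0.png")[145:265,240:375];b=cv2.imread("pics/side0.png")[170:290,280:415]
f=lambda i:cv2.resize(i,None,fx=2.95,fy=4,interpolation=3)
f=lambda i:cv2.resize(i,(399,355),interpolation=2)
cv2.imwrite("pics/c1.png",np.hstack([f(a),f(b)]))
```

```text
(no output)
```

View pics/c1.png

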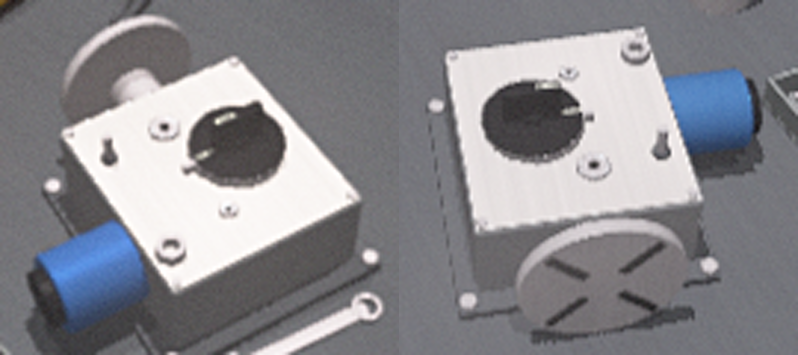

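The crop shows the large emblem at crop (165,128) in scene and (594,165) in side, on the faceplate (-y) side of the pointer. The small emblem is on the +y side, the collar and bolt stand near the motor edge, and the pointer faces the motor. So the turn is clockwise seen from above. Now I'll fit the pose.

Run:
```python
from h import *
from scipy.optimize import least_squares
px={"scene":{"L":(295.8,188.3),"S":(317.4,216.3),"K":(320.1,194.7),"P":(304.2,202.1)},
"side":{"L":(346,225.8),"S":(337.2,194.3),"K":(326,210.6),"P":(343.9,209.6)}}
Z=dict(L=.115,S=.115,K=.126,P=.117)
for k in Z: print(k,[np.round(at(c,*px[c][k],Z[k]),4) for c in px])
P={k:np.mean([at(c,*px[c][k],Z[k])[:2] for c in px],0) for k in Z}
pol=dict(L=(.08,-52),S=(.08,52),K=(0,0),P=(.062,0))
def f(p):
    return np.concatenate([P[k]-p[:2]-r*np.array([np.cos(p[2]+np.radians(a)),np.sin(p[2]+np.radians(a))]) for k,(r,a) in pol.items()])
s=least_squares(f,[.53,0,0]);print(s.x,np.degrees(s.x[2]),np.round(s.fun*1e3,1))
o=ctrl.get_obs();T=R.from_rotvec(o["tool_rot"]).as_matrix();print(np.round(T,3))
print("shift tool cm",(T.T@(np.r_[s.x[:2],.26]-o["tool_pos"])*100).round(2))
```

```text
L [array([ 0.5399, -0.0807,  0.115 ]), array([ 0.5399, -0.0856,  0.115 ])]
S [array([0.5747, 0.0416, 0.115 ]), array([0.5722, 0.0365, 0.115 ])]
K [array([ 0.5154, -0.0025,  0.126 ]), array([ 0.5091, -0.0182,  0.126 ])]
P [array([ 0.5634, -0.0222,  0.117 ]), array([ 0.5615, -0.0296,  0.117 ])]
[ 0.50834454 -0.00931796 -0.27129672] -15.544157004112897 [ 1.   0.1  0.8  0.8  3.9 -1.  -5.7  0.1]
[[-0.971  0.238 -0.   ]
 [ 0.238  0.971  0.   ]
 [ 0.     0.    -1.   ]]
shift tool cm [-49.6  -43.83  -5.  ]
```

Call:
step_arm(
  commands=[
    {"travel": [-3.15,-2.43,-0.6],"turn": [0,0,0.01]},
    {"travel": [-3.15,-2.43,-0.6],"turn": [0,0,0.01]},
    {"travel": [-3.15,-2.43,-0.6],"turn": [0,0,0.01]},
    {"travel": [-3.15,-2.43,-0.6]},
    {"travel": [-3.15,-2.43,-0.6]},
  ],
)

```text
invalid input at $.commands[0]: expected keys travel, turn, claw
```

Call:
step_arm(
  commands=[
    {"travel": [-3.15,-2.43,-0.6]},
    {"travel": [-3.15,-2.43,-0.6]},
    {"travel": [-3.15,-2.43,-0.6]},
    {"travel": [-3.15,-2.43,-0.6]},
    {"travel": [-3.15,-2.43,-0.6]},
  ],
)

```text
invalid input at $.commands[0]: expected keys travel, turn, claw
```

Call:
step_arm(
  commands=[
    {"travel": [-3.15,-2.43,0]},
    {"travel": [-3.15,-2.43,0]},
    {"travel": [-3.15,-2.43,0]},
    {"travel": [-3.15,-2.43,0]},
    {"travel": [0,0,0]},
  ],
)

```text
invalid input at $.commands[0]: expected keys travel, turn, claw
```

Call:
step_arm(
  commands=[
    {"travel": [-3.15,-2.43,-0.6],"turn": [0,0,0.01],"claw": 100},
    {"travel": [-3.15,-2.43,-0.6],"turn": [0,0,0.01],"claw": 100},
    {"travel": [-3.15,-2.43,-0.6],"turn": [0,0,0.01],"claw": 100},
    {"travel": [-3.15,-2.43,-0.6],"turn": [0,0,0],"claw": 100},
    {"travel": [-3.15,-2.43,-0.6],"turn": [0,0,0],"claw": 100},
  ],
)

```text
t: 1.47
tool_pos: [0.2526, 0.3752, 0.2403]
tool_rot: [0.421, 3.113, 0.0]
force: [0.3, 0.5, -1.3]
width: 0.0853
```

Call:
step_arm(
  commands=[
    {"travel": [-3.15,-2.43,-0.6],"turn": [0,0,0],"claw": 100},
    {"travel": [-3.15,-2.43,-0.6],"turn": [0,0,0],"claw": 100},
    {"travel": [-3.15,-2.43,-0.6],"turn": [0,0,0],"claw": 100},
    {"travel": [-3.15,-2.43,-0.6],"turn": [0,0,0],"claw": 100},
    {"travel": [-3.15,-2.43,-0.6],"turn": [0,0,0],"claw": 100},
  ],
)

```text
t: 1.88
tool_pos: [0.3721, 0.2159, 0.2706]
tool_rot: [0.422, 3.112, 0.001]
force: [1.3, 0.7, 0.4]
width: 0.0855
```

Call:
step_arm(
  commands=[
    {"travel": [-3.15,-2.43,0],"turn": [0,0,0],"claw": 100},
    {"travel": [-3.15,-2.43,0],"turn": [0,0,0],"claw": 100},
    {"travel": [-3.15,-2.43,0],"turn": [0,0,0],"claw": 100},
    {"travel": [-3.15,-2.43,0],"turn": [0,0,0],"claw": 100},
    {"travel": [0,0,0],"turn": [0,0,0],"claw": 100},
  ],
)

```text
t: 2.3
tool_pos: [0.4709, 0.0851, 0.2699]
tool_rot: [0.434, 3.108, -0.003]
force: [-0.6, -0.5, -0.1]
width: 0.0854
```

Call:
step_arm(
  commands=[
    {"travel": [-3.3,-2.0,0],"turn": [0,0,0],"claw": 100},
    {"travel": [-3.3,-2.0,0],"turn": [0,0,0],"claw": 100},
    {"travel": [-3.3,-2.0,0],"turn": [0,0,0],"claw": 100},
    {"travel": [-3.3,-2.0,0],"turn": [0,0,0],"claw": 100},
    {"travel": [0,0,0],"turn": [0,0,0],"claw": 100},
  ],
)

```text
t: 2.72
tool_pos: [0.5766, -0.0266, 0.2688]
tool_rot: [0.43, 3.11, -0.003]
force: [-1.2, 0.1, -0.9]
width: 0.0856
```

Run:
```python
from h import *
m=cams.camera_model("wrist");o=ctrl.get_obs();print(o["tool_pos"],o["joint_positions"].round(3),R.from_rotvec(o["tool_rot"]).as_matrix().round(3))
im=cams.capture("wrist");cv2.imwrite("pics/w1.png",im);np.save("m1.npy",m,allow_pickle=True)
for t,z in [("knob",.126),("gear_large",.115),("gear_small",.115),("collar",.124),("pointer",.117)]:
    for q in finder.trace("wrist",t)[:1]:
        v,u=np.nonzero(q["mask"]);print(t,round(q["conf"],2),np.round(q["rect"]),(u.mean().round(1),v.mean().round(1)),np.round(at("wrist",u.mean(),v.mean(),z,m),4))
```

```text
[ 0.57660409 -0.02656993  0.26879911] [-0.173  0.346 -0.013  1.21  -0.002  0.102] [[-0.962  0.271  0.002]
 [ 0.271  0.962 -0.002]
 [-0.002 -0.002 -1.   ]]
knob 0.67 [263.  67. 361. 179.] (np.float64(312.3), np.float64(116.6)) [ 0.5086 -0.0112  0.126 ]
gear_large 0.94 [238. 150. 264. 180.] (np.float64(253.4), np.float64(164.8)) [ 0.5393 -0.0845  0.115 ]
collar 0.59 [371. 216. 400. 244.] (np.float64(383.3), np.float64(229.8)) [0.6441 0.0306 0.124 ]
pointer 0.7 [263.  69. 363. 175.] (np.float64(312.5), np.float64(116.6)) [ 0.5087 -0.0111  0.117 ]
```

View pics/w1.png

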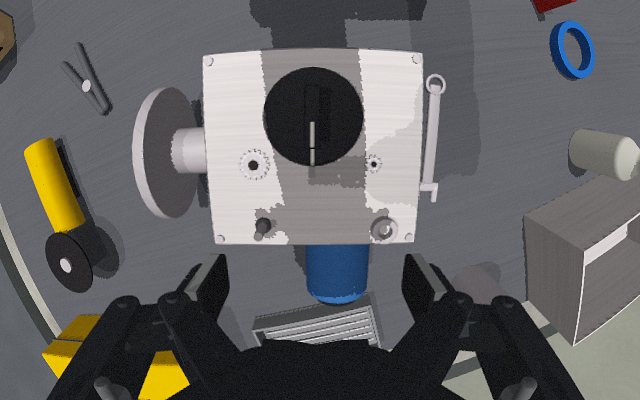

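The wrist view shows the knob disc centred at about (313,116), with its white line running from (312,121) to (312,165). The large emblem is at (253,165) on the faceplate side, the small one at (374,163), and the bolt (263,228) and collar (383,230) are near the motor edge.

Run:
```python
from h import *
from scipy.optimize import least_squares
m=np.load("m1.npy",allow_pickle=True).item()
im=cv2.imread("pics/w1.png");g=im.max(2)
k=(g<48).astype(np.uint8);k[:55]=0;k[185:]=0;k[:,:255]=0;k[:,372:]=0
# skirt outline by contour
px={"L":(253.4,164.8,.115),"S":(374,163,.115),"P":(312.3,163,.126)}
P={a:at("wrist",u,v,z,m)[:2] for a,(u,v,z) in px.items()}
E=np.array([at("wrist",u,v,.126,m)[:2] for u,v in [(264,116),(363,116),(313.5,67)]])
print(P,E)
def f(p):
    d=lambda r,a:p[:2]+r*np.array([np.cos(p[2]+np.radians(a)),np.sin(p[2]+np.radians(a))])
    n=np.array([-np.sin(p[2]),np.cos(p[2])])
    return np.r_[P["L"]-d(.08,-52),P["S"]-d(.08,52),(P["P"]-p[:2])@n,np.linalg.norm(E-p[:2],axis=1)-.05]
s=least_squares(f,[.508,-.01,-.27]);print(s.x,np.degrees(s.x[2]),np.round(s.fun*1e3,1))
o=ctrl.get_obs();T=R.from_rotvec(o["tool_rot"]).as_matrix();t=s.x
print("tool yaw x",np.degrees(np.arctan2(T[1,0],T[0,0])),"want",180+np.degrees(t[2]))
print("shift",(T.T@(np.r_[t[:2],.156-ctrl.tcp_to_grasp]-o["tool_pos"])*100).round(2))
```

```text
{'L': array([ 0.53934341, -0.08450274]), 'S': array([0.57189759, 0.03790002]), 'P': array([ 0.55318219, -0.02386247])} [[ 0.49427928 -0.05670394]
 [ 0.52087556  0.03717843]
 [ 0.46125259  0.00338589]]
[ 0.50847793 -0.01054043 -0.26567214] -15.221892599623738 [-0.1 -0.2 -0.7  0.5 -1.1 -1.7 -0.7 -0.8]
tool yaw x 164.6261591903031 want 164.77810740037626
shift [ 6.4 -0.7 13.3]
```

Call:
step_arm(
  commands=[
    {"travel": [2.13,-0.23,1.5],"turn": [0,0,0],"claw": 100},
    {"travel": [2.13,-0.23,2.5],"turn": [0,0,0],"claw": 100},
    {"travel": [2.13,-0.23,2.5],"turn": [0,0,0],"claw": 80},
    {"travel": [0,0,2.0],"turn": [0,0,0],"claw": 60},
    {"travel": [0,0,1.5],"turn": [0,0,0],"claw": 50},
  ],
)

```text
t: 3.43
tool_pos: [0.5066, -0.0101, 0.169]
tool_rot: [-0.419, -3.112, -0.0]
force: [0.6, -0.1, 0.5]
width: 0.0514
```

Call:
step_arm(
  commands=[
    {"travel": [0,0,1.3],"turn": [0,0,0],"claw": 45},
    {"travel": [0,0,1.0],"turn": [0,0,0],"claw": 40},
    {"travel": [0,0,0.9],"turn": [0,0,0],"claw": 40},
    {"travel": [0,0,0],"turn": [0,0,0],"claw": 40},
    {"travel": [0,0,0],"turn": [0,0,0],"claw": 40},
  ],
)

```text
t: 3.85
tool_pos: [0.5092, -0.0113, 0.1381]
tool_rot: [-0.422, -3.113, -0.0]
force: [-0.2, -0.2, -0.1]
width: 0.0341
```

Run:
```python
from h import *
o=ctrl.get_obs();T=R.from_rotvec(o["tool_rot"]).as_matrix()
print(o["tool_pos"],np.degrees(np.arctan2(T[1,0],T[0,0])),o["force"],o["torque"],o["width"])
print("shift",(T.T@(np.r_[.5085,-.0105,.1373]-o["tool_pos"])*100).round(2))
cv2.imwrite("pics/w2.png",cams.capture("wrist"))
```

```text
[ 0.5091734  -0.01128002  0.13805776] 164.57000809954215 [-0.24473294 -0.22298395 -0.12168097] [ 0.00131719  0.02857657 -0.04059706] 0.034139878987079264
shift [0.09 0.06 0.08]
```

View pics/w2.png

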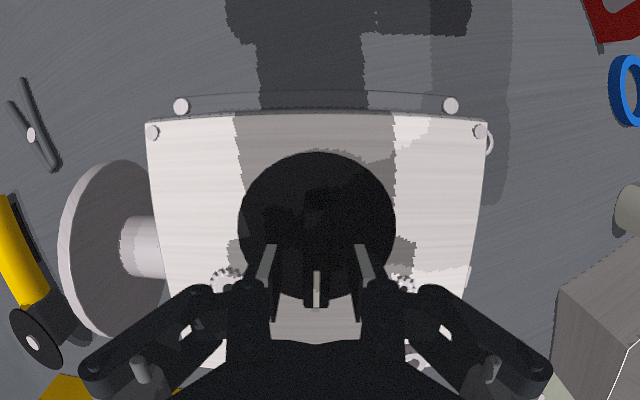

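The fingers straddle the bar, with its white line at x≈317 midway between the pads at about 268 and 365. Closing now.

Call:
step_arm(
  commands=[
    {"travel": [0.05,0.05,0],"turn": [0,0,0],"claw": 16},
    {"travel": [0,0,0],"turn": [0,0,0],"claw": 0},
    {"travel": [0,0,0],"turn": [0,0,0],"claw": 0},
    {"travel": [0,0,0],"turn": [0,0,0],"claw": 0},
    {"travel": [0,0,0],"turn": [0,0,0],"claw": 0},
  ],
  squeeze=45,
)

```text
t: 4.32
tool_pos: [0.5098, -0.0108, 0.1389]
tool_rot: [0.422, 3.111, 0.001]
force: [-0.5, 1.7, 6.5]
width: 0.0124
```

```bash
cat > s.py <<'E'
from h import *
o=ctrl.get_obs();T=R.from_rotvec(o["tool_rot"]).as_matrix()
print(o["t"],o["tool_pos"].round(4),"yaw",np.degrees(np.arctan2(T[1,0],T[0,0])).round(2),"F",o["force"].round(2),"M",o["torque"].round(3),o["width"],o["joint_positions"].round(3))
E
python3 s.py
```

```text
4.3167 [ 0.5098 -0.0108  0.1389] yaw 164.55 F [-0.52  1.67  6.47] M [ 0.303  0.107 -0.019] 0.012370590416413469 [-0.167  0.313 -0.407  0.849  0.001  0.103]
```

Call:
step_arm(
  commands=[
    {"travel": [0,0,-0.3],"turn": [0,0,0],"claw": 0},
    {"travel": [0,0,-0.3],"turn": [0,0,0],"claw": 0},
    {"travel": [0,0,-0.4],"turn": [0,0,0],"claw": 0},
    {"travel": [0,0,-0.4],"turn": [0,0,0],"claw": 0},
    {"travel": [0,0,0],"turn": [0,0,0],"claw": 0},
  ],
)

```text
t: 4.73
tool_pos: [0.5092, -0.0108, 0.1519]
tool_rot: [-0.422, -3.113, -0.001]
force: [4.5, 1.3, -9.3]
width: 0.0123
```

```bash
python3 s.py;python3 - <<'E'
from h import *
im=cams.capture("scene");cv2.imwrite("pics/s2.png",cv2.resize(im[130:250,250:390],None,fx=4.5,fy=4.5,interpolation=2))
E
```

```text
4.7333 [ 0.5092 -0.0108  0.1519] yaw 164.55 F [ 4.52  1.3  -9.27] M [ 0.323 -0.912 -0.036] 0.012304609194334156 [-0.167  0.301 -0.388  0.883  0.001  0.103]
```

View pics/s2.png

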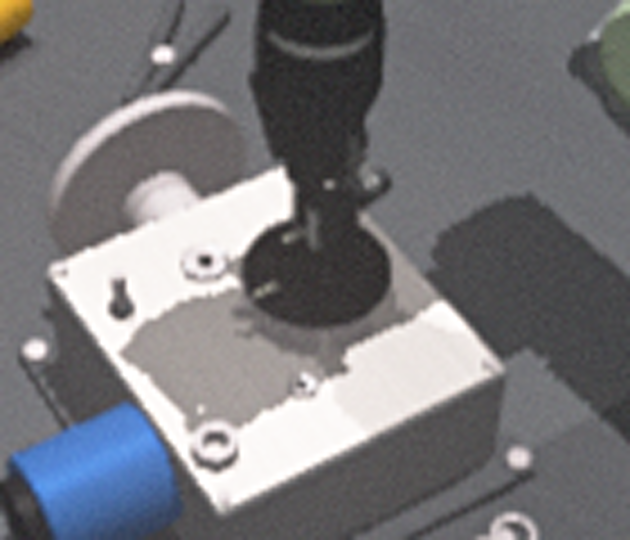

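The knob is drawn up about 13 mm with the gripper at −9 N, as the spring predicts. The emblems, bolt and collar haven't moved. Now I'll turn clockwise towards the large emblem, staying short of 38°.

Call:
step_arm(
  commands=[
    {"travel": [0,0,0],"turn": [0,0,0.1],"claw": 0},
    {"travel": [0,0,0],"turn": [0,0,0.1],"claw": 0},
    {"travel": [0,0,0],"turn": [0,0,0.1],"claw": 0},
    {"travel": [0,0,0],"turn": [0,0,0],"claw": 0},
  ],
)

```text
t: 5.12
tool_pos: [0.509, -0.0111, 0.1515]
tool_rot: [-0.885, -3.014, 0.0]
force: [4.7, 0.4, -9.8]
width: 0.0125
```

```bash
python3 s.py
```

```text
5.1167 [ 0.509  -0.0111  0.1515] yaw 147.26 F [ 4.73  0.43 -9.8 ] M [ 0.164 -1.055  0.019] 0.012466627220312696 [-0.167  0.301 -0.388  0.882 -0.     0.405]
```

Call:
step_arm(
  commands=[
    {"travel": [0,0,0],"turn": [0,0,0.1],"claw": 0},
    {"travel": [0,0,0],"turn": [0,0,0.1],"claw": 0},
    {"travel": [0,0,0],"turn": [0,0,0.07],"claw": 0},
    {"travel": [0,0,0],"turn": [0,0,0],"claw": 0},
  ],
)

```text
t: 5.45
tool_pos: [0.5088, -0.0113, 0.1516]
tool_rot: [-1.279, -2.869, 0.001]
force: [3.7, -0.7, -10.2]
width: 0.0125
```

Call:
step_arm(
  commands=[
    {"travel": [0,0,0.1],"turn": [0,0,0],"claw": 0},
    {"travel": [0,0,0.1],"turn": [0,0,0],"claw": 0},
    {"travel": [0,0,0],"turn": [0,0,0],"claw": 0},
  ],
)

```text
t: 5.7
tool_pos: [0.5089, -0.0112, 0.1497]
tool_rot: [-1.278, -2.87, 0.001]
force: [3.7, -0.6, -8.9]
width: 0.0122
```

```bash
python3 s.py
```

```text
5.7 [ 0.5089 -0.0112  0.1497] yaw 131.98 F [ 3.68 -0.56 -8.89] M [-0.175 -0.862  0.042] 0.01220227806901951 [-0.167  0.302 -0.391  0.877 -0.001  0.671]
```

Call:
step_arm(
  commands=[
    {"travel": [0,0,0.05],"turn": [0,0,0],"claw": 0},
    {"travel": [0,0,0],"turn": [0,0,0],"claw": 0},
  ],
)

```text
t: 5.87
tool_pos: [0.5089, -0.0112, 0.1494]
tool_rot: [-1.28, -2.869, 0.001]
force: [3.5, -1.8, -9.4]
width: 0.012
```

Call:
step_arm(
  commands=[
    {"travel": [0,0,0.05],"turn": [0,0,0],"claw": 0},
    {"travel": [0,0,0],"turn": [0,0,0],"claw": 0},
  ],
)

```text
t: 6.03
tool_pos: [0.5089, -0.0112, 0.1489]
tool_rot: [1.28, 2.869, -0.001]
force: [3.2, -1.2, -8.8]
width: 0.0123
```

Call:
step_arm(
  commands=[
    {"travel": [0,0,0.05],"turn": [0,0,0],"claw": 0},
    {"travel": [0,0,0],"turn": [0,0,0],"claw": 0},
  ],
)

```text
t: 6.2
tool_pos: [0.5089, -0.0111, 0.1487]
tool_rot: [1.281, 2.869, -0.0]
force: [1.6, -1.5, -6.0]
width: 0.0125
```

Call:
step_arm(
  commands=[
    {"travel": [0,0,0.03],"turn": [0,0,0],"claw": 0},
    {"travel": [0,0,0],"turn": [0,0,0],"claw": 0},
  ],
)

```text
t: 6.37
tool_pos: [0.5089, -0.011, 0.1486]
tool_rot: [1.28, 2.869, -0.0]
force: [1.4, 0.2, -2.8]
width: 0.0122
```

Call:
step_arm(
  commands=[
    {"travel": [0,0,0.03],"turn": [0,0,0.03],"claw": 0},
    {"travel": [0,0,0],"turn": [0,0,0.02],"claw": 0},
    {"travel": [0,0,0],"turn": [0,0,0],"claw": 0},
  ],
)

```text
t: 6.62
tool_pos: [0.5089, -0.0108, 0.1484]
tool_rot: [1.352, 2.836, 0.0]
force: [-1.0, 1.1, 1.0]
width: 0.0121
```

Call:
step_arm(
  commands=[
    {"travel": [0,0,0],"turn": [0,0,0.025],"claw": 0},
    {"travel": [0,0,0],"turn": [0,0,0],"claw": 0},
  ],
)

```text
t: 6.78
tool_pos: [0.5089, -0.0108, 0.1484]
tool_rot: [-1.387, -2.819, -0.0]
force: [-1.2, -0.2, 1.7]
width: 0.0124
```

```bash
python3 s.py
```

```text
6.7833 [ 0.5089 -0.0108  0.1484] yaw 127.61 F [-1.17 -0.21  1.68] M [0.014 0.29  0.184] 0.012366549994423817 [-0.166  0.303 -0.394  0.874  0.     0.748]
```

Call:
step_arm(
  commands=[
    {"travel": [0,0,0],"turn": [0,0,0.025],"claw": 0},
    {"travel": [0,0,0],"turn": [0,0,0],"claw": 0},
  ],
)

```text
t: 6.95
tool_pos: [0.5089, -0.0108, 0.1483]
tool_rot: [-1.421, -2.802, -0.0]
force: [-1.4, 0.8, 3.6]
width: 0.0121
```

Call:
step_arm(
  commands=[
    {"travel": [0,0,0],"turn": [0,0,0.025],"claw": 0},
    {"travel": [0,0,0],"turn": [0,0,0],"claw": 0},
  ],
)

```text
t: 7.12
tool_pos: [0.5089, -0.0108, 0.1483]
tool_rot: [-1.456, -2.784, -0.0]
force: [-2.5, 0.2, 4.1]
width: 0.0121
```

Call:
step_arm(
  commands=[
    {"travel": [0,0,-0.02],"turn": [0,0,0.025],"claw": 0},
    {"travel": [0,0,0],"turn": [0,0,0],"claw": 0},
  ],
)

```text
t: 7.28
tool_pos: [0.5089, -0.0108, 0.1483]
tool_rot: [-1.491, -2.765, -0.0]
force: [-2.5, 1.1, 3.3]
width: 0.0123
```

Call:
step_arm(
  commands=[
    {"travel": [0,0,-0.01],"turn": [0,0,0.025],"claw": 0},
    {"travel": [0,0,0],"turn": [0,0,0],"claw": 0},
  ],
)

```text
t: 7.45
tool_pos: [0.5088, -0.0108, 0.1483]
tool_rot: [-1.525, -2.746, -0.0]
force: [-2.2, 1.1, 4.1]
width: 0.0122
```

Call:
step_arm(
  commands=[
    {"travel": [0,0,-0.02],"turn": [0,0,0.025],"claw": 0},
    {"travel": [0,0,0],"turn": [0,0,0],"claw": 0},
  ],
)

```text
t: 7.62
tool_pos: [0.5089, -0.0109, 0.1484]
tool_rot: [-1.559, -2.727, -0.0]
force: [-2.5, 1.1, 3.9]
width: 0.0121
```

Call:
step_arm(
  commands=[
    {"travel": [0,0,-0.01],"turn": [0,0,0.025],"claw": 0},
    {"travel": [0,0,0],"turn": [0,0,0],"claw": 0},
  ],
)

```text
t: 7.78
tool_pos: [0.5088, -0.0109, 0.1484]
tool_rot: [-1.593, -2.707, -0.0]
force: [-2.2, 1.3, 2.6]
width: 0.0125
```

```bash
python3 s.py
```

```text
7.7833 [ 0.5088 -0.0109  0.1484] yaw 119.05 F [-2.2   1.26  2.56] M [0.057 0.303 0.13 ] 0.012480461094845406 [-0.167  0.304 -0.393  0.874  0.     0.897]
```

At 45.5° there's still steady contact and little torque, so I'll keep turning.

Call:
step_arm(
  commands=[
    {"travel": [0,0,0],"turn": [0,0,0.025],"claw": 0},
    {"travel": [0,0,0],"turn": [0,0,0],"claw": 0},
  ],
)

```text
t: 7.95
tool_pos: [0.5089, -0.0109, 0.1484]
tool_rot: [-1.627, -2.687, 0.0]
force: [-1.8, 0.9, 2.7]
width: 0.0116
```

Call:
step_arm(
  commands=[
    {"travel": [0,0,0],"turn": [0,0,0.025],"claw": 0},
    {"travel": [0,0,0],"turn": [0,0,0],"claw": 0},
  ],
)

```text
t: 8.12
tool_pos: [0.5088, -0.0109, 0.1484]
tool_rot: [-1.66, -2.667, 0.0]
force: [-2.4, 0.7, 2.0]
width: 0.0119
```

Call:
step_arm(
  commands=[
    {"travel": [0,0,0],"turn": [0,0,0.025],"claw": 0},
    {"travel": [0,0,0],"turn": [0,0,0],"claw": 0},
  ],
)

```text
t: 8.28
tool_pos: [0.5088, -0.011, 0.1483]
tool_rot: [-1.693, -2.646, 0.0]
force: [-1.5, 1.6, 2.2]
width: 0.0121
```

Call:
step_arm(
  commands=[
    {"travel": [0,0,0],"turn": [0,0,0.025],"claw": 0},
    {"travel": [0,0,0],"turn": [0,0,0],"claw": 0},
  ],
)

```text
t: 8.45
tool_pos: [0.5088, -0.011, 0.1483]
tool_rot: [-1.726, -2.624, 0.0]
force: [-1.3, 0.9, 0.2]
width: 0.012
```

Call:
step_arm(
  commands=[
    {"travel": [0,0,0],"turn": [0,0,0.025],"claw": 0},
    {"travel": [0,0,0],"turn": [0,0,0],"claw": 0},
  ],
)

```text
t: 8.62
tool_pos: [0.5088, -0.0111, 0.1482]
tool_rot: [-1.759, -2.602, 0.001]
force: [-1.5, 0.5, -1.8]
width: 0.012
```

Call:
step_arm(
  commands=[
    {"travel": [0,0,0],"turn": [0,0,0.025],"claw": 0},
    {"travel": [0,0,0],"turn": [0,0,0],"claw": 0},
  ],
)

```text
t: 8.78
tool_pos: [0.5087, -0.0114, 0.1475]
tool_rot: [-1.792, -2.58, 0.002]
force: [1.1, -0.2, -8.0]
width: 0.0126
```

```bash
python3 s.py
```

```text
8.7833 [ 0.5087 -0.0114  0.1475] yaw 110.42 F [ 1.1  -0.17 -8.03] M [-0.316 -0.254 -0.015] 0.012640147450816364 [-1.670e-01  3.050e-01 -3.940e-01  8.730e-01 -1.000e-03  1.047e+00]
```

At 54.1° the support vanished: force back to −8 N and the tool 0.7 mm lower. That is the notch. I'll lower gently here.

Call:
step_arm(
  commands=[
    {"travel": [0,0,0.08],"turn": [0,0,0.005],"claw": 0},
    {"travel": [0,0,0],"turn": [0,0,0.005],"claw": 0},
  ],
)

```text
t: 8.95
tool_pos: [0.5087, -0.0114, 0.1467]
tool_rot: [-1.805, -2.57, 0.002]
force: [0.8, -1.1, -7.5]
width: 0.0121
```

Call:
step_arm(
  commands=[
    {"travel": [0,0,0.08],"turn": [0,0,0],"claw": 0},
    {"travel": [0,0,0],"turn": [0,0,0],"claw": 0},
  ],
)

```text
t: 9.12
tool_pos: [0.5087, -0.0113, 0.1463]
tool_rot: [-1.806, -2.57, 0.002]
force: [0.4, -2.5, -8.2]
width: 0.0124
```

```bash
python3 s.py
```

```text
9.1167 [ 0.5087 -0.0113  0.1463] yaw 109.83 F [ 0.43 -2.55 -8.19] M [-0.505 -0.115  0.008] 0.012447275515292754 [-1.670e-01  3.060e-01 -3.960e-01  8.700e-01 -1.000e-03  1.058e+00]
```

Call:
step_arm(
  commands=[
    {"travel": [0,0,0.1],"turn": [0,0,0],"claw": 0},
    {"travel": [0,0,0.1],"turn": [0,0,0],"claw": 0},
    {"travel": [0,0,0],"turn": [0,0,0],"claw": 0},
  ],
)

```text
t: 9.37
tool_pos: [0.5088, -0.0113, 0.1446]
tool_rot: [-1.806, -2.571, 0.001]
force: [-0.8, -2.9, -7.5]
width: 0.0124
```

Call:
step_arm(
  commands=[
    {"travel": [0,0,0.1],"turn": [0,0,0],"claw": 0},
    {"travel": [0,0,0.1],"turn": [0,0,0],"claw": 0},
    {"travel": [0,0,0],"turn": [0,0,0],"claw": 0},
  ],
)

```text
t: 9.62
tool_pos: [0.5088, -0.0112, 0.1427]
tool_rot: [-1.806, -2.571, 0.001]
force: [-0.1, -3.4, -8.0]
width: 0.0124
```

```bash
python3 s.py
```

```text
9.6167 [ 0.5088 -0.0112  0.1427] yaw 109.82 F [-0.07 -3.37 -7.98] M [-0.824  0.064 -0.016] 0.01240015755787746 [-1.670e-01  3.090e-01 -4.010e-01  8.610e-01 -1.000e-03  1.058e+00]
```

Call:
step_arm(
  commands=[
    {"travel": [0,0,0.1],"turn": [0,0,0],"claw": 0},
    {"travel": [0,0,0.1],"turn": [0,0,0],"claw": 0},
    {"travel": [0,0,0],"turn": [0,0,0],"claw": 0},
  ],
)

```text
t: 9.87
tool_pos: [0.5089, -0.0112, 0.1407]
tool_rot: [-1.806, -2.571, 0.001]
force: [-1.8, -3.8, -7.7]
width: 0.0124
```

Call:
step_arm(
  commands=[
    {"travel": [0,0,0.1],"turn": [0,0,0],"claw": 0},
    {"travel": [0,0,0],"turn": [0,0,0],"claw": 0},
  ],
)

```text
t: 10.03
tool_pos: [0.5089, -0.0112, 0.1397]
tool_rot: [-1.806, -2.571, 0.001]
force: [-1.3, -4.6, -6.4]
width: 0.0121
```

Call:
step_arm(
  commands=[
    {"travel": [0,0,0.05],"turn": [0,0,0],"claw": 0},
    {"travel": [0,0,0],"turn": [0,0,0],"claw": 0},
  ],
)

```text
t: 10.2
tool_pos: [0.5089, -0.0111, 0.1393]
tool_rot: [-1.806, -2.571, 0.001]
force: [-1.0, -3.3, -7.6]
width: 0.0121
```

```bash
python3 s.py
```

```text
10.2 [ 0.5089 -0.0111  0.1393] yaw 109.82 F [-1.01 -3.26 -7.64] M [-1.063  0.299  0.038] 0.012063377862254691 [-0.167  0.313 -0.406  0.852 -0.     1.058]
```

Call:
step_arm(
  commands=[
    {"travel": [0,0,0.05],"turn": [0,0,0],"claw": 0},
    {"travel": [0,0,0],"turn": [0,0,0],"claw": 0},
  ],
)

```text
t: 10.37
tool_pos: [0.509, -0.0111, 0.1391]
tool_rot: [1.806, 2.571, -0.0]
force: [-0.9, -5.7, -4.5]
width: 0.012
```

Call:
step_arm(
  commands=[
    {"travel": [0,0,0.03],"turn": [0,0,0],"claw": 0},
    {"travel": [0,0,0],"turn": [0,0,0],"claw": 0},
  ],
)

```text
t: 10.53
tool_pos: [0.5091, -0.0111, 0.139]
tool_rot: [1.806, 2.57, -0.0]
force: [-2.5, -4.6, -3.0]
width: 0.0125
```

Call:
step_arm(
  commands=[
    {"travel": [0,0,0.03],"turn": [0,0,0],"claw": 0},
    {"travel": [0,0,0],"turn": [0,0,0],"claw": 0},
  ],
)

```text
t: 10.7
tool_pos: [0.5091, -0.0111, 0.139]
tool_rot: [1.806, 2.57, -0.0]
force: [-2.8, -4.5, 0.0]
width: 0.0126
```

It bottomed out at z = 0.139, the same height as when seated at the start. Letting go and backing off upward.

Call:
step_arm(
  commands=[
    {"travel": [0,0,0],"turn": [0,0,0],"claw": 25},
    {"travel": [0,0,0],"turn": [0,0,0],"claw": 40},
    {"travel": [0,0,0],"turn": [0,0,0],"claw": 45},
    {"travel": [0,0,0],"turn": [0,0,0],"claw": 45},
  ],
)

```text
t: 11.03
tool_pos: [0.51, -0.0104, 0.1389]
tool_rot: [1.805, 2.57, 0.003]
force: [-0.1, 0.7, 1.3]
width: 0.0385
```

Call:
step_arm(
  commands=[
    {"travel": [0,0,-1],"turn": [0,0,0],"claw": 45},
    {"travel": [0,0,-2],"turn": [0,0,0],"claw": 45},
    {"travel": [0,0,-3],"turn": [0,0,0],"claw": 45},
    {"travel": [0,0,-3],"turn": [0,0,0],"claw": 45},
    {"travel": [0,0,-3],"turn": [0,0,0],"claw": 45},
  ],
)

```text
t: 11.45
tool_pos: [0.5089, -0.0107, 0.2605]
tool_rot: [1.806, 2.571, 0.001]
force: [0.4, -0.7, -0.1]
width: 0.0388
```

Call:
step_arm(
  commands=[
    {"travel": [-3,0,-1],"turn": [0,0,0],"claw": 45},
    {"travel": [-3,0,-1],"turn": [0,0,0],"claw": 45},
    {"travel": [-2,0,0],"turn": [0,0,0],"claw": 45},
    {"travel": [0,0,0],"turn": [0,0,0],"claw": 45},
    {"travel": [0,0,0],"turn": [0,0,0],"claw": 45},
  ],
)

```text
t: 11.87
tool_pos: [0.5364, -0.0869, 0.2789]
tool_rot: [1.808, 2.569, 0.001]
force: [-0.8, 0.3, 0.3]
width: 0.0386
```

```bash
python3 s.py;python3 - <<'E'
from h import *
m=cams.camera_model("wrist");np.save("m2.npy",m,allow_pickle=True)
w=cams.capture("wrist");s=cams.capture("scene");d=cams.capture("side")
f=lambda i:cv2.resize(i,(395,340),interpolation=2)
cv2.imwrite("pics/w3.png",w)
cv2.imwrite("pics/c3.png",np.hstack([f(s[145:265,240:375]),f(d[170:290,280:415])]))
E
```

```text
11.8667 [ 0.5364 -0.0869  0.2789] yaw 109.72 F [-0.77  0.29  0.34] M [0.059 0.01  0.01 ] 0.038551687819819186 [-2.970e-01  2.780e-01 -8.300e-02  1.209e+00  1.000e-03  9.300e-01]
```

View pics/w3.png

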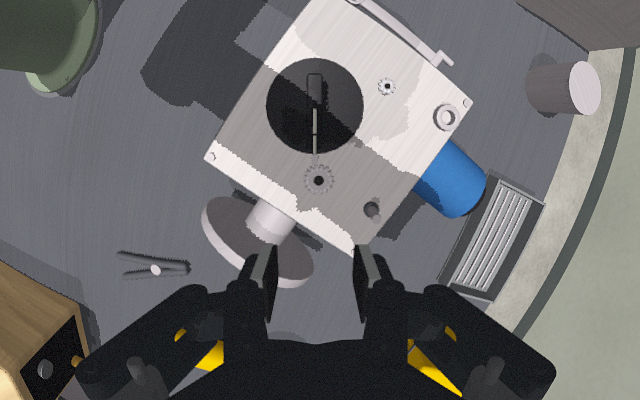

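View pics/c3.png

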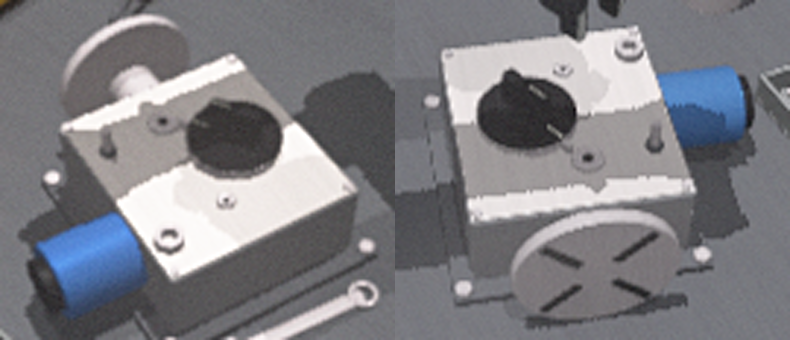

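The views show the knob pointing at the large emblem (wrist (318,180)), the gripper clear, and the bolt, collar, wrench and clamp undisturbed. One numeric check of the skirt's height against the seated start picture comes next, then I'll hand in.

Run:
```python
from h import *
for c in ["scene","side"]:
    a=cv2.imread(f"pics/{c}0.png");b=cams.capture(c)
    r=(180,215,300,340) if c=="scene" else (192,230,300,352)
    for i in (a,b):
        g=cv2.resize(i.max(2)[r[0]:r[1],r[2]:r[3]],None,fx=8,fy=8,interpolation=2)
        k=(g<60).astype(np.uint8);k=cv2.morphologyEx(k,cv2.MORPH_OPEN,np.ones((33,33)))
        n,l,s,_=cv2.connectedComponentsWithStats(k);j=1+s[1:,4].argmax();x=s[j]/8;print(c,"left",x[0]+r[2],"right",x[0]+x[2]+r[2],"bottom",x[1]+x[3]+r[0])
```

```text
Traceback (most recent call last):
ValueError: attempt to get argmax of an empty sequence
```

Run:
```python
from h import *
for c in ["scene","side"]:
    a=cv2.imread(f"pics/{c}0.png");b=cams.capture(c)
    r=(180,215,300,340) if c=="scene" else (192,230,300,352)
    for i in (a,b):
        g=cv2.resize(i.max(2)[r[0]:r[1],r[2]:r[3]],None,fx=8,fy=8,interpolation=1)
        k=(g<75).astype(np.uint8);k=cv2.morphologyEx(k,cv2.MORPH_OPEN,np.ones((25,25)))
        n,l,s,_=cv2.connectedComponentsWithStats(k)
        if n<2: print(c,"none",g.min(),np.median(g));continue
        x=s[1+s[1:,4].argmax()]/8;print(c,"left",x[0]+r[2],"right",x[0]+x[2]+r[2],"bottom",x[1]+x[3]+r[0])
```

```text
scene left 310.875 right 330.125 bottom 197.0
scene left 304.5 right 335.625 bottom 204.75
side left 309.25 right 341.625 bottom 222.125
side left 308.875 right 341.75 bottom 222.625
```

```bash
python3 -c "
from rig import ctrl
print(ctrl.sign_off())"
```

```text
the job is handed in; nothing more can be done
None
```

The knob is seated in the notch on the large emblem's side (the faceplate, -y side). I handed the job in at about 12 s. The hand-in gave no verdict.

- **Turning:** I drew the knob up about 13 mm and turned it clockwise to about 33°. From there I let the tooth ride lightly on the crown, pressing no more than about 12 N.
- **Notch:** The crown's support vanished at about 54° from the middle. I lowered the knob there and it bottomed out at the same tool height as when seated at the start, 10 mm below the crown-riding height.
- **Release:** I opened the fingers, lifted off and moved clear.

**Last checks:**
- The wrist, scene and side pictures show the pointer towards the large emblem and the gripper clear. The bolt and collar look undisturbed, as do the wrench (scene view) and the clamp (wrist view).
- In the side view the skirt's edge is within 0.5 px of its seated start position; a knob still raised 10 mm would have shifted it by almost 3 px.
- The same check in the scene view was no use, because the skirt wasn't picked out properly in the first picture.
- While lowering, the pull read about 8 N where the spring should give about 6 N. I put this down to friction or sensor offset, since the knob still went down to the seated height.

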